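Dock the spray bottle in the rack before the spin

ROBOT

A 6-joint arm with a two-finger parallel gripper is mounted at the origin on a cart in front of the work surface, level with it; the furniture and walls round the work are solid. World frame = base frame: x ahead of the robot, y to its left, z up, the work surface at z = 0. Lengths are in m, angles in rad, forces in N, time in s.
With the tool pointing down it reaches from about 0.425 to 0.95 m from the base axis. Payload 3.5 kg.
Tool frame: the origin (TCP) lies between the finger pads; the fingertips stand 22 mm ahead of it and the grasp point (between the pads) lies 3 mm ahead of it (ctrl.nose_length is the z of the fingertips in the tool frame, in m); z points along the fingers, y is the line along which they close (so a half turn about z gives the same grasp; the last joint's range is limited). The gripper opens to 85 mm and grips with 20 to 120 N. Pads are 22 mm wide; open, the fingers measure 114 mm over their backs; the gripper's body (76 mm by 85 mm) begins 54 mm behind the grasp point. The pads swing forward as they close: fully open they stand 13 mm farther back than shut.
Start: joints at [-1.484, 0.286, 1.577, -0, 1.279, -0.15], TCP at [0.158, -0.656, 0.253] pointing down, gripper open.
Joint ranges: [-2.77, 2.77], [-0.9, 2.22], [0.21, 2.48], [-1.53, 4.67], [0.24, 2.81], [-2.84, 2.84]. Speed limits (rad/s): [2.79, 2.79, 3.14, 3.14, 3.14, 3.14].

INTERFACE

Orientations are given as a unit quaternion [x, y, z, w].
In Python, from plant import ctrl gives the robot as it stands. The module is installed in compiled form; this text tells all that it offers.
- The arm moves only by the tool send_rows, never from a script. Its argument "rows" is text: rows parted by semicolons, each of 7 numbers parted by spaces: the turn, a rotation vector about the tool's x, y, z in fractions of the full range, 1 being pi rad, then the shift along the tool's x, y, z in normalised numbers (1 is 1000 mm), then the opening, from -1 (shut) to 1 (fully open). A call has 1 to 8 rows; each row is the pose to reach, as a shift and turn from the pose commanded when the call began, along the tool's axes at that moment; what a row does not reach only later rows make up. A row lasts 1/8 s, in which the tool goes at most 62.5 mm and 10.7 degrees, less where a joint would pass 70% of its speed; a pose out of reach is approached as far as the arm can. No shift or turn number may pass 1 either way. A call with a gripper value outside its range is refused whole. The fingers move at their own pace and stop on an object; "grip_force" is the grip in N (left out, the last holds). Time passes only in rows, so rows that repeat a pose let the fingers close. It gives the time, the measured TCP pose, the force, the opening and the grip force at its end, in the units of the state.
- ctrl.get_state(): the state, without advancing time (a new reading comes with each control period).
- ctrl.read_camera(name): name is "scene" or "top"; returns a dict with "color" (480x640x3 uint8, red, green, blue), "fx", "fy", "cx", "cy" (pixels), "extrinsics" (4x4, takes a point from world to camera coordinates). Camera axes: x right, y down, z forward; pixel columns grow to the right and rows downward; lengths in m; the calibration is good to about 2 mm. A picture is of the moment at which its call begins. There is no depth.
- ctrl.sign_off(): hands the job in; it is judged then, once.
Trained networks look in a picture, given as the dict that the camera call returned (one of the last four; its "shot" number tells which), for a name from the list of things; names that differ only in an ending like _2 or _b are one class to them, and where a whole thing is asked for, a point or a joint stands for the part that bears it (a point fixed in the world has none). Each returns a list of dicts, best first, with "p" (0 to 1); they miss things now and then, are a little off and sometimes report something else, mostly with a low value. They report only what shows in the picture. A call takes as long as a camera call.
- ctrl.look_for(picture, target): "position" ([x, y, z] in m, in the coordinates of the camera as it stood for that picture, good to about 4 mm: the middle of the surface that is visible of it).
The state is a dict: "time": time; "qpos": joint angles; "dq": joint speeds; "joint_efforts": joint torques, N m; "eef_pos": TCP position; "tcp_rot": TCP orientation; "contact_force": force on the tool from outside, world axes, zero at the start; "wrist_torque": the same for the moment, N m; "opening": opening from 0.0 (shut) to 1.0 (fully open); "finger_force": force on a finger pad.
Only numpy, scipy, OpenCV 4.12 (cv2) and the standard library are available. Lean on these libraries where they do the work, as an engineer would, in place of code of your own. Each camera call takes 0.05 s, during which the arm holds its last target. There are 200 camera calls.

TASK

The washer under this worktop is about to spin and its shaking makes bottles walk. Push the spray bottle that was left on the bare worktop in front of the wire bottle rack into its empty bay, all the way in, gently and with the fingertips low on its body so that it slides upright without tipping, then push the rack's gate fully shut across the front. Grasp and lift nothing, leave the bottle that is already racked standing in its bay, do not disturb the brush, the reel or the peg, and finish clear of everything.

Things in the scene. Friction and masses are not known exactly. Their poses are not given: they have to be found in the camera images.
- rack: Low white wire rack, two bays side by side, screwed to the worktop. Origin: middle of the rack, on the worktop; x points into the rack (open front to back), y to its left. No floor: bottles slide in along the worktop. Outline x = -55 to +40 mm (screwed foot tabs behind to +57), y = -92 to +92; 7 mm wires at heights 22 and 56 mm; 11 mm front posts, 62 mm high, at x = -50, y = +-88 mm.
- left_bay (a point): Centre of the left bay, the empty one, on the worktop (rack x = 0, y = +44 mm). Each bay is 81 mm wide between the wires of the side (y = +-88 mm) and of the divider (y = 0), which start at x = -50 mm; the back rail's inner face is at x = +32 mm. A bottle fully in touches it, its foot's centre then within a few mm of this point.
- right_bay (a point): Centre of the right bay on the worktop (rack x = 0, y = -44 mm), beside the gate's hinge. It already holds the other bottle.
- amber_foot (a point): Centre of the round foot of the amber (brownish pink) trigger spray bottle, on its axis. Straight-sided body 69 mm in diameter, 206 mm tall over the black trigger head, about 0.42 kg; the nozzle reaches 49 mm from the axis above 145 mm. Friction on the worktop 0.5 to 0.72: push below 35 mm, higher up it rocks or tips. Either this or the clear bottle was left out; the other is in the right bay.
- amber_spray: The amber spray bottle as a body; its z axis is the bottle's axis (upright when z points up). Its origin lies 10 mm from the axis; use amber_foot for its place.
- clear_foot (a point): Centre of the round foot of the clear (pale) trigger spray bottle, on its axis. Straight-sided body 61 mm in diameter, 190 mm tall over the black trigger head, about 0.38 kg; the nozzle reaches 49 mm from the axis above 128 mm. Friction 0.5 to 0.72: push below 35 mm, higher up it rocks or tips. Either this or the amber bottle was left out; the other is in the right bay.
- clear_spray: The clear spray bottle as a body; its z axis is the bottle's axis. Its origin lies 12 mm from the axis; use clear_foot for its place.
- gate (a joint): Angle of the rack's steel gate (rad): 0 is fully shut across both bays, at its stop; it grows as the gate opens towards the rack's front (anticlockwise from above); at 1.57 it points straight out of the rack. Starts at 1.3 to 1.8; 2.1 at most. Stiff hinge (0.1 N m), it stays where it is left. It cannot shut past a bottle that stands out.
- gate_hinge (a point): On the gate's upright hinge axis, the rack's right front post (rack x = -50, y = -88 mm), 37 mm above the worktop.
- gate_end (a point): Free end of the gate, 176 mm from the hinge, 37 mm up. The gate is a flat loop of two level 7 mm wires, 22 to 52 mm above the worktop, running straight from hinge to end, 10 mm outside the line through the hinge axis. Shut, its inner face is at rack x = -56 mm, its outer face at x = -64 mm.
- brush_1: Grey scrubbing brush with blue bristles, 30 x 85 x 55 mm, behind the rack to the left. Bystander.
- rust_reel: Reel of rust-red thread, 30 mm in diameter, 38 mm tall, origin under its centre. Bystander.
- blue_peg: Blue clothes peg lying on the worktop, 15 x 72 x 12 mm, long along its y. Bystander.

How it is judged:
At the end, for the whole second after the job is handed in: Both spray bottles stand upright (within 0.1 rad) and at rest on the worktop, one in each bay, foot centres within 20 mm of the bay's centre in rack x and 15 mm in rack y; the gate is shut to within 0.06 rad and at rest (((x of amber_foot in the frame of rack between -0.02 and 0.02 m and y of amber_foot in the frame of rack between 0.029 and 0.059 m and x of clear_foot in the frame of rack between -0.02 and 0.02 m and y of clear_foot in the frame of rack between -0.059 and -0.029 m) or (x of amber_foot in the frame of rack between -0.02 and 0.02 m and y of amber_foot in the frame of rack between -0.059 and -0.029 m and x of clear_foot in the frame of rack between -0.02 and 0.02 m and y of clear_foot in the frame of rack between 0.029 and 0.059 m)) and angle between each of amber_spray, clear_spray's own z axis and vertical below 0.1 rad and height (world z) of each of amber_foot, clear_foot below 0.005 m and linear speed of each of amber_spray, clear_spray below 0.01 m/s and value of joint gate below 0.06 rad and velocity of joint gate between -0.05 and 0.05 rad/s); the robot touches nothing.
It fails at once if a spray bottle tips by more than 0.25 rad (angle between any of amber_spray, clear_spray's own z axis and vertical above 0.25 rad).
It fails at once if a spray bottle is lifted off the worktop (foot centre more than 12 mm up) (height (world z) of any of amber_foot, clear_foot above 0.012 m).
It fails at once if a spray bottle is gripped or rammed: the fingers press on it with more than 30 N (contact force between the fingers and amber_spray above 30 N or contact force between the fingers and clear_spray above 30 N).
It fails at once if a bystander (brush, reel, peg) is moved by more than 20 mm (distance of any of brush_1, rust_reel, blue_peg from where it was at the start of the episode above 0.02 m).
It also fails if it takes over 58 s, if anything falls off the work surface, if the arm or the gripper's body presses on something with over 40 N, if the wrist force passes 120 N, or if a joint passes its speed limit or range.

## Working session

There is one attempt and no reset: what is moved stays moved. The work goes in short steps, Python scripts to look and compute and a tool call to move; the robot and the scene stay as the last step left them, time stands still between calls to the robot, and variables do not carry over. Pictures are saved under pics/ and viewed, at most 10 in all, crops included, and the job is handed in when it is done.

Besides the shell and the picture viewer there is one more tool, called after "Call:" as name(argument=value, ...) on one line, values as JSON. send_rows: Moves the arm, as the interface text tells. Its arguments: {"type":"object","properties":{"rows":{"type":"string"},"grip_force":{"type":"number"}},"required":["rows"]}

```bash
mkdir -p pics; cat > h.py <<'E'
import numpy as np, cv2
from plant import ctrl
def w(pic,p):
    E=np.array(pic["extrinsics"]); return (np.linalg.inv(E)@np.append(p,1))[:3]
def ray(pic,u,v,z):
    E=np.linalg.inv(np.array(pic["extrinsics"]))
    d=E[:3,:3]@np.array([(u-pic["cx"])/pic["fx"],(v-pic["cy"])/pic["fy"],1]); o=E[:3,3]
    return o+d*(z-o[2])/d[2]
def proj(pic,p):
    c=np.array(pic["extrinsics"])@np.append(p,1); return pic["fx"]*c[0]/c[2]+pic["cx"],pic["fy"]*c[1]/c[2]+pic["cy"]
def save(pic,n): cv2.imwrite(f"pics/{n}.png",cv2.cvtColor(pic["color"],cv2.COLOR_RGB2BGR))
E
python3 - <<'E'
from h import *
s=ctrl.get_state();print(s["eef_pos"],s["tcp_rot"],s["time"],ctrl.nose_length)
for c in("scene","top"):
    p=ctrl.read_camera(c);save(p,c+"0")
    print(c,np.linalg.inv(np.array(p["extrinsics"]))[:3,3].round(3))
    for t in("rack","left_bay","right_bay","amber_foot","amber_spray","clear_foot","clear_spray","gate","gate_hinge","gate_end","brush_1","rust_reel","blue_peg"):
        print(t,[(w(p,r["position"]).round(3).tolist(),round(r["p"],2),[round(x) for x in proj(p,w(p,r["position"]))]) for r in ctrl.look_for(p,t)[:2]])
E
```

```text
[ 0.15830349 -0.6555545   0.25194366] [ 9.93001095e-01  1.18099406e-01  3.95500424e-05 -1.16382429e-03] 0.0 0.022
scene [0.305 0.353 0.633]
rack [([0.593, -0.311, 0.045], 0.34, [388, 229])]
left_bay [([0.638, -0.175, 0.038], 0.86, [330, 265]), ([0.653, -0.203, 0.112], 0.57, [331, 221])]
right_bay [([0.639, -0.169, 0.035], 0.67, [327, 268]), ([0.649, -0.204, 0.112], 0.36, [333, 221])]
amber_foot [([0.518, -0.196, 0.113], 0.98, [401, 251])]
amber_spray [([0.513, -0.194, 0.11], 0.76, [403, 254])]
clear_foot [([0.652, -0.207, 0.107], 0.9, [333, 222])]
clear_spray [([0.65, -0.201, 0.112], 0.61, [332, 222])]
gate [([0.595, -0.31, 0.046], 0.6, [387, 229])]
gate_hinge [([0.591, -0.311, 0.038], 0.86, [389, 232])]
gate_end [([0.594, -0.311, 0.042], 0.79, [388, 230])]
brush_1 [([0.737, -0.016, 0.023], 0.85, [228, 304])]
rust_reel [([0.789, -0.074, 0.024], 0.69, [227, 271])]
blue_peg []
top [ 0.53  -0.176  0.889]
rack [([0.65, -0.212, 0.049], 0.6, [357, 244])]
left_bay [([0.649, -0.219, 0.048], 0.83, [362, 245])]
right_bay [([0.647, -0.211, 0.056], 0.89, [357, 245]), ([0.57, -0.318, 0.05], 0.72, [435, 302])]
amber_foot [([0.515, -0.207, 0.132], 0.98, [356, 344]), ([0.652, -0.214, 0.053], 0.71, [358, 242])]
amber_spray [([0.519, -0.205, 0.131], 0.96, [354, 341])]
clear_foot [([0.65, -0.217, 0.144], 0.75, [364, 233])]
clear_spray [([0.644, -0.215, 0.148], 0.64, [362, 237]), ([0.566, -0.32, 0.052], 0.56, [437, 305])]
gate [([0.566, -0.32, 0.048], 0.75, [436, 306]), ([0.644, -0.217, 0.146], 0.69, [364, 238])]
gate_hinge [([0.568, -0.319, 0.052], 0.63, [437, 304])]
gate_end [([0.562, -0.319, 0.05], 0.76, [436, 308])]
brush_1 [([0.746, -0.017, 0.019], 0.6, [222, 181])]
rust_reel [([0.792, -0.08, 0.04], 0.93, [264, 146])]
blue_peg [([0.704, -0.317, 0.012], 0.79, [428, 211])]
```

View pics/scene0.png

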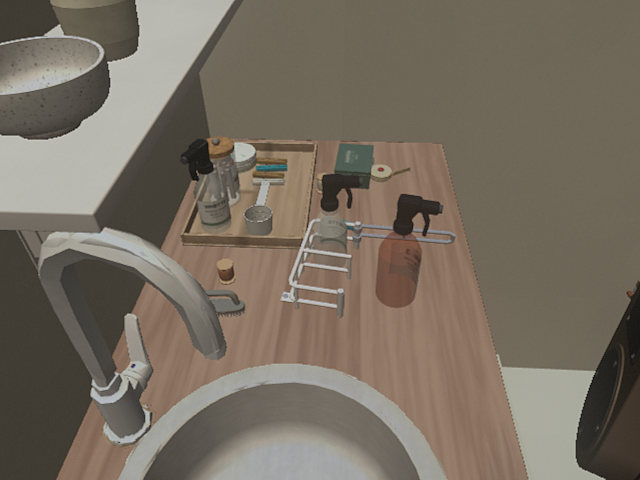

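View pics/top0.png

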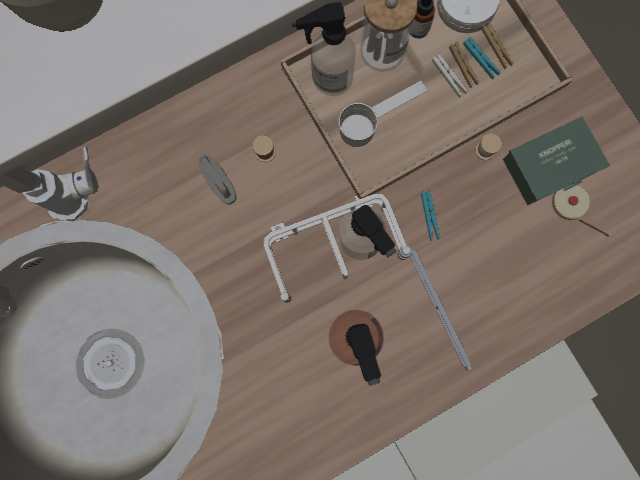

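The top picture shows the rack's front posts at about (285,297) and (405,252), with the divider end at (345,274). The gate runs from (405,252) to (468,367). The amber bottle is loose at about (356,338), and the clear one is in the right bay. I'll fit exact poses next.

```bash
cat >> h.py <<'E'
from scipy.optimize import minimize
def amber_mask(pic):
    a=pic["color"].astype(int);R,G,B=a[...,0],a[...,1],a[...,2]
    return a
def cyl(pic,x,y,r=.0345,z0=0,z1=.11):
    t=np.linspace(0,2*np.pi,40)
    P=[proj(pic,[x+r*np.cos(k),y+r*np.sin(k),z]) for z in(z0,z1) for k in t]
    return cv2.convexHull(np.array(P,np.float32))
def R2W(rack,p):
    x,y,a=rack;c,s=np.cos(a),np.sin(a);return np.array([x+c*p[0]-s*p[1],y+s*p[0]+c*p[1]])
def W2R(rack,p):
    x,y,a=rack;c,s=np.cos(a),np.sin(a);d=np.array(p[:2])-[x,y];return np.array([c*d[0]+s*d[1],-s*d[0]+c*d[1]])
def draw(pic,rack,feet,gate=None):
    im=cv2.cvtColor(pic["color"],cv2.COLOR_RGB2BGR).copy()
    def L(a,b,z,col=(0,255,0)):
        q=[tuple(int(round(v)) for v in proj(pic,[*R2W(rack,k),z])) for k in(a,b)];cv2.line(im,*q,col,1)
    for z in(.056,):
        for y in(-.088,0,.088): L((-.05,y),(.036,y),z)
        L((.036,-.088),(.036,.088),z)
    for y in(-.088,.088): cv2.circle(im,tuple(int(round(v)) for v in proj(pic,[*R2W(rack,(-.05,y)),.062])),4,(255,0,255),1)
    if gate is not None:
        d=np.array([-np.sin(gate),np.cos(gate)]);n=np.array([-np.cos(gate),-np.sin(gate)])*.01
        h=np.array([-.05,-.088]);L(h+n,h+n+.176*d,.052,(0,0,255))
    for f in feet:
        cv2.polylines(im,[cyl(pic,*f).astype(int)],True,(255,255,0),1)
    return im
E
python3 - <<'E'
from h import *
t=ctrl.read_camera("top");s=ctrl.read_camera("scene")
print(t["fx"])
pl=ray(t,285,297,.062);pr=ray(t,405,252,.062);dv=ray(t,345.5,274,.056)
print(pl.round(4),pr.round(4),dv.round(4),np.linalg.norm(pl-pr))
d=pl-pr;a=np.arctan2(-d[0],d[1]);m=(pl+pr)[:2]/2
rack=(m[0]+.05*np.cos(a),m[1]+.05*np.sin(a),a);print("rack",rack)
g=ray(t,468,367,.052);print("gate end",g.round(4),W2R(rack,g))
# amber segmentation
for n,p in(("t",t),("s",s)):
    hsv=cv2.cvtColor(p["color"],cv2.COLOR_RGB2HSV)
    print(n,hsv[338,345] if n=="t" else hsv[270,395], hsv[400,330] if n=="t" else hsv[380,400])
best=[]
from itertools import product
lab=cv2.cvtColor(s["color"],cv2.COLOR_RGB2LAB).astype(float);ref=lab[270,395];bg=lab[330,400]
print(ref,bg)
np.save("/tmp/x.npy",0)
for f in([.515,-.205],):
    im=np.hstack([draw(t,rack,[f],1.4)[180:420,200:500],draw(s,rack,[f],1.4)[150:390,220:520]])
cv2.imwrite("pics/o1.png",cv2.resize(im[:, :],None,fx=1.33,fy=1.33))
cv2.imwrite("pics/o1.png",cv2.resize(np.vstack([im[:,:300],im[:,300:]]),None,fx=1.25,fy=1.25))
E
```

```text
615.4664781848359
[ 0.5757 -0.1151  0.062 ] [ 0.6373 -0.2765  0.062 ] [ 0.6076 -0.1961  0.056 ] 0.17276067885799262
rack (np.float64(0.6532529718704274), np.float64(-0.17796834300233386), np.float64(0.36460677410816306))
gate end [ 0.485  -0.3594  0.052 ] [-0.22190639 -0.10948854]
t [ 8 96 82] [ 11  60 128]
s [ 10  86 101] [ 13  78 147]
[ 90. 136. 138.] [133. 135. 142.]
```

View pics/o1.png

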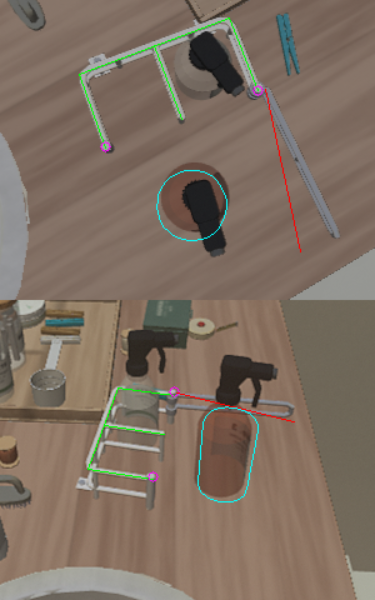

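```bash
python3 - <<'E'
from h import *
t=ctrl.read_camera("top");s=ctrl.read_camera("scene")
rack=(.65325,-.17797,.3646)
def mask(p,y0,y1,x0,x1):
    lab=cv2.cvtColor(p["color"],cv2.COLOR_RGB2LAB)
    m=np.zeros(lab.shape[:2],np.uint8);m[y0:y1,x0:x1]=(lab[y0:y1,x0:x1,0]<112);return m
mt=mask(t,300,390,310,400);ms=mask(s,228,320,360,440)
ct=max(cv2.findContours(mt,0,2)[0],key=cv2.contourArea);print(cv2.boundingRect(ct),"scene",[ (r.min(),r.max()) for r in np.nonzero(ms)])
for r in(240,250,265,280,290,298): 
    k=np.nonzero(ms[r])[0];print(r,k.min(),k.max())
def iou(p,m,f,z1,box):
    h=np.zeros_like(m);cv2.fillPoly(h,[(cyl(p,*f,z1=z1)).astype(int)],1);y0,y1,x0,x1=box
    A=h[y0:y1,x0:x1]>0;B=m[y0:y1,x0:x1]>0;return (A&B).sum()/(A|B).sum()
best=max((iou(s,ms,(x,y),.10,(258,320,360,440)),x,y) for x in np.arange(.49,.54,.002) for y in np.arange(-.225,-.17,.002));print(best)
print("rack frame",W2R(rack,best[1:]))
print("top circ z.1",ray(t,356,338,.1))
for k in range(308,372,6):
    q=np.nonzero(mt[k])[0];print(k,q.min() if len(q) else 0,q.max() if len(q) else 0,end="; ")
E
```

```text
(329, 310, 55, 76) scene [(np.int64(228), np.int64(307)), (np.int64(360), np.int64(439))]
240 360 416
250 379 420
265 377 419
280 376 417
290 376 415
298 377 413
(np.float64(0.9902614044079959), np.float64(0.524), np.float64(-0.211))
rack frame [-0.13253163  0.01522858]
top circ z.1 [ 0.52258806 -0.2084647   0.1       ]
308 310 317; 314 341 371; 320 334 377; 326 331 381; 332 329 383; 338 329 383; 344 329 382; 350 332 380; 356 336 376; 362 343 377; 368 361 379;
```

```bash
cat >> h.py <<'E'
from scipy.spatial.transform import Rotation as Ro
def go(x,y,z,yaw,tilt,cur=None):
    s=ctrl.get_state() if cur is None else None
    R0=Ro.from_quat(s["tcp_rot"]) if s else cur[1];p0=np.array(s["eef_pos"]) if s else cur[0]
    R1=Ro.from_euler("z",yaw,degrees=True)*Ro.from_euler("x",180,degrees=True)*Ro.from_euler("y",tilt,degrees=True)
    d=R0.inv();rv=np.degrees((d*R1).as_rotvec());sh=d.apply(np.array([x,y,z])-p0)*1000
    print("turn",rv.round(1),"shift",sh.round(1))
    return np.array([x,y,z]),R1
E
python3 -c "
from h import *
go(.447,-.267,.2,37,45)"
```

```text
turn [  9.2  44.4 -22.2] shift [ 371.9 -310.6   53.3]
```

Units first: shifts go in shares of 1000 mm and turns go in shares of pi rad. So 372 mm is 0.372, -311 mm is -0.311, 44.4 degrees is 0.2467.

Call:
send_rows(rows="0.0511 0.2467 -0.1233 0.372 -0.311 0.053 0;0.0511 0.2467 -0.1233 0.372 -0.311 0.053 0;0.0511 0.2467 -0.1233 0.372 -0.311 0.053 0;0.0511 0.2467 -0.1233 0.372 -0.311 0.053 0;0.0511 0.2467 -0.1233 0.372 -0.311 0.053 0;0.0511 0.2467 -0.1233 0.372 -0.311 0.053 0;0.0511 0.2467 -0.1233 0.372 -0.311 0.053 0;0.0511 0.2467 -0.1233 0.372 -0.311 0.053 0")

```text
time: 2.6
eef_pos: [0.4479, -0.2646, 0.2002]
tcp_rot: [0.876, 0.293, 0.363, -0.121]
contact_force: [-0.8, -0.2, 0.2]
opening: 0.495
finger_force: 0.0
```

```bash
python3 -c "
from h import *
s=ctrl.get_state();print(s['qpos'],s['eef_pos'],Ro.from_quat(s['tcp_rot']).as_matrix()[:,2],s['opening'],s['contact_force'])
go(.447,-.267,.033,37,45)"
```

```text
[-1.05769084 -0.00409056  2.13685219  0.82503807  1.26881722 -0.49840271] [ 0.44789003 -0.26462289  0.20018122] [ 0.56511039  0.42575352 -0.70667121] 0.49498090639529346 [-0.77336377 -0.20018254  0.15615713]
turn [ 0. -0.  0.] shift [-119.8    1.3  116.6]
```

Call:
send_rows(rows="0 0 0 -0.06 0 0.058 0;0 0 0 -0.105 0.001 0.102 0;0 0 0 -0.119 0.001 0.116 0;0 0 0 -0.119 0.001 0.116 0")

```text
time: 3.1
eef_pos: [0.4448, -0.2664, 0.0314]
tcp_rot: [0.876, 0.292, 0.362, -0.125]
contact_force: [0.1, 0.0, -0.5]
opening: 0.499
finger_force: 0.0
```

```bash
python3 - <<'E'
from h import *
s=ctrl.get_state();print(s['eef_pos'],s['opening'],s['contact_force'])
p=ctrl.read_camera("scene");q=ctrl.read_camera("top")
cv2.imwrite("pics/a1.png",np.vstack([p["color"][150:390,220:570,::-1],q["color"][220:460,260:610,::-1]]))
E
```

```text
[ 0.44479366 -0.26635668  0.03136948] 0.4989136290176236 [ 0.06005864  0.04579596 -0.48265834]
```

View pics/a1.png

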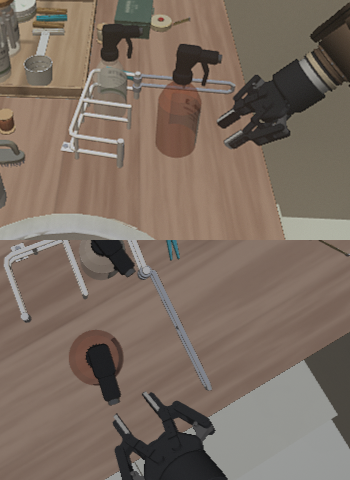

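The scene shows the half-open fingers low behind the amber bottle, pointing at it, well clear of the gate. Next I'll close in until they touch.

Scaled: 35 mm is 0.035, 32 mm is 0.032.

Call:
send_rows(rows="0 0 0 0.007 0 0.007 0;0 0 0 0.014 0 0.014 0;0 0 0 0.021 0 0.021 0;0 0 0 0.026 0 0.026 0;0 0 0 0.029 0 0.029 0;0 0 0 0.032 0 0.032 0;0 0 0 0.035 0 0.035 0;0 0 0 0.035 0 0.035 0")

```text
time: 4.2
eef_pos: [0.4856, -0.2386, 0.0341]
tcp_rot: [0.876, 0.293, 0.363, -0.122]
contact_force: [0.0, -0.3, -0.3]
opening: 0.498
finger_force: 0.3
```

```bash
cat >> h.py <<'E'
def foot(s,prior,n=.03):
    lab=cv2.cvtColor(s["color"],cv2.COLOR_RGB2LAB).astype(int)
    m=((lab[...,0]<112)&(lab[...,1]>131)).astype(np.uint8)
    def iou(f):
        h=np.zeros_like(m);cv2.fillPoly(h,[cyl(s,*f,z1=.10).astype(int)],1)
        k=np.zeros_like(m);cv2.fillPoly(k,[cyl(s,*prior,r=.06,z0=0,z1=.07).astype(int)],1)
        A=h[k>0]>0;B=m[k>0]>0;return (A&B).sum()/(A|B).sum()
    return max((iou((x,y)),x,y) for x in np.arange(prior[0]-n,prior[0]+n,.002) for y in np.arange(prior[1]-n,prior[1]+n,.002))
rack=(.65325,-.17797,.3646)
def rep(prior):
    s=ctrl.get_state();p=ctrl.read_camera("scene");b=foot(p,prior)
    print("t",s["time"],"tcp",s["eef_pos"].round(4),"F",s["contact_force"].round(1),"foot",np.round(b,3),"rack",W2R(rack,b[1:]).round(4),"gap",np.hypot(*(np.array(b[1:])-s["eef_pos"][:2])).round(4));return p
E
python3 -c "
from h import *
rep((.524,-.21))"
```

```text
t 4.2 tcp [ 0.4856 -0.2386  0.0341] F [ 0.  -0.3 -0.3] foot [ 0.932  0.526 -0.212] rack [-0.131   0.0136] gap 0.0484
```

```bash
python3 -c "
from h import *
go(.5166,-.1975,.034,37,45)"
```

```text
turn [-0. -0. -0.] shift [ 35.  -14.2  35.1]
```

Scaled: 35 mm is 0.035, 30 mm is 0.03.

Call:
send_rows(rows="0 0 0 0.005 -0.002 0.005 0;0 0 0 0.01 -0.004 0.01 0;0 0 0 0.015 -0.006 0.015 0;0 0 0 0.02 -0.008 0.02 0;0 0 0 0.025 -0.01 0.025 0;0 0 0 0.03 -0.012 0.03 0;0 0 0 0.035 -0.014 0.035 0;0 0 0 0.035 -0.014 0.035 0")

```text
time: 5.25
eef_pos: [0.517, -0.1969, 0.0343]
tcp_rot: [0.876, 0.293, 0.363, -0.122]
contact_force: [-0.0, 0.1, 0.7]
opening: 0.498
finger_force: 0.0
```

```bash
python3 - <<'E'
from h import *
p=rep((.555,-.168));q=ctrl.read_camera("top")
cv2.imwrite("pics/a2.png",np.vstack([p["color"][150:390,220:570,::-1],q["color"][180:420,230:580,::-1]]))
E
```

```text
t 5.25 tcp [ 0.517  -0.1969  0.0343] F [-0.   0.1  0.7] foot [ 0.903  0.557 -0.172] rack [-0.0878  0.0399] gap 0.0471
```

View pics/a2.png

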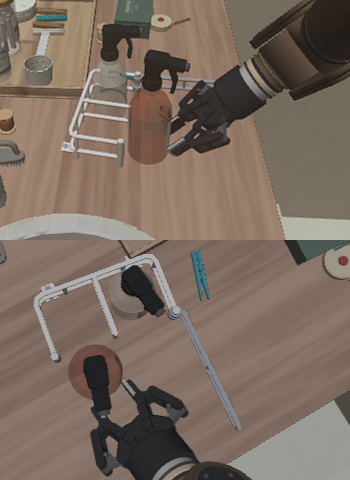

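```bash
python3 - <<'E'
from h import *
q=ctrl.read_camera("top")
lab=cv2.cvtColor(q["color"],cv2.COLOR_RGB2LAB)
m=((lab[...,0]<112)&(lab[...,1]>131))[270:360,280:370]
for r in range(290,345,6):
    k=np.nonzero(m[r-270])[0]+280;print(r,k.min() if len(k) else 0,k.max() if len(k) else 0,end="; ")
for c in((324.5,312),(325.5,312)):print(W2R(rack,ray(q,*c,.1)))
go(.517+.062*.934,-.1969+.062*.357,.034,37,45)
E
```

```text
290 287 343; 296 303 347; 302 289 350; 308 298 352; 314 297 352; 320 300 350; 326 302 348; 332 308 342; 338 317 340; 344 341 341; [-0.08846018  0.04395909]
[-0.0889068   0.04276872]
turn [-0.  -0.1  0. ] shift [42.1 16.9 42.8]
```

Call:
send_rows(rows="0 0 0 0.004 0.0016 0.004 0;0 0 0 0.009 0.0036 0.009 0;0 0 0 0.014 0.0056 0.014 0;0 0 0 0.019 0.0076 0.019 0;0 0 0 0.025 0.01 0.025 0;0 0 0 0.031 0.0124 0.031 0;0 0 0 0.037 0.0148 0.037 0;0 0 0 0.042 0.017 0.042 0")

```text
time: 6.4
eef_pos: [0.5749, -0.1753, 0.0342]
tcp_rot: [0.876, 0.293, 0.363, -0.122]
contact_force: [-2.7, -0.8, 0.7]
opening: 0.5
finger_force: 1.8
```

```bash
python3 - <<'E'
from h import *
p=rep(tuple(R2W(rack,(-.026,.044))));q=ctrl.read_camera("top")
cv2.imwrite("pics/a3.png",np.vstack([p["color"][150:390,220:570,::-1],q["color"][180:420,230:580,::-1]]))
s=ctrl.get_state()["eef_pos"]
go(s[0]+.02*.934,s[1]+.02*.357,.034,37,45)
E
```

```text
t 6.4 tcp [ 0.5749 -0.1753  0.0342] F [-2.7 -0.8  0.7] foot [ 0.731  0.623 -0.16 ] rack [-0.0216  0.0274] gap 0.0507
turn [-0.  -0.1  0. ] shift [13.3  5.5 13.9]
```

View pics/a3.png

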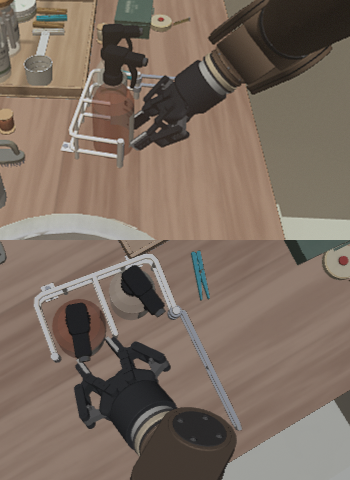

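The bottle is upright in the bay. The right fingertip is close to the divider's end, so I'll back off, square up to the bay and narrow the fingers for the last 20 mm or so.

```bash
python3 - <<'E'
from h import *
a=R2W(rack,(-.105,.032));go(*a,.034,37,45)
c=R2W(rack,(-.105,.044));cur=go(*c,.034,20.9,45)
print("then")
go(*R2W(rack,(-.055,.044)),.034,20.9,45,cur)
E
```

```text
turn [-0.  -0.1  0. ] shift [-22.3 -10.7 -21.9]
turn [-11.4  -0.1  11.4] shift [-20.  -22.2 -19.5]
then
turn [0. 0. 0.] shift [35.4  0.  35.4]
```

Scaled: -22 mm is -0.022, -21 mm is -0.021, -11.4 degrees is -0.0633.

Call:
send_rows(rows="0 0 0 -0.011 -0.005 -0.011 0;0 0 0 -0.022 -0.011 -0.022 0;-0.0333 0 0.0333 -0.021 -0.016 -0.021 -0.3;-0.0633 0 0.0633 -0.02 -0.022 -0.02 -0.3;-0.0633 0 0.0633 -0.02 -0.022 -0.02 -0.3;-0.0633 0 0.0633 -0.02 -0.022 -0.02 -0.3")

```text
time: 7.25
eef_pos: [0.5386, -0.176, 0.0347]
tcp_rot: [0.908, 0.168, 0.377, -0.069]
contact_force: [0.4, -0.3, 0.6]
opening: 0.353
finger_force: 0.0
```

Scaled: 29 mm is 0.029, 26 mm is 0.026.

Call:
send_rows(rows="0 0 0 0.007 0 0.007 -0.3;0 0 0 0.013 0 0.013 -0.3;0 0 0 0.017 0 0.017 -0.3;0 0 0 0.02 0 0.02 -0.3;0 0 0 0.023 0 0.023 -0.3;0 0 0 0.026 0 0.026 -0.3;0 0 0 0.029 0 0.029 -0.3;0 0 0 0.029 0 0.029 -0.3")

```text
time: 8.25
eef_pos: [0.5771, -0.1603, 0.0342]
tcp_rot: [0.908, 0.167, 0.377, -0.07]
contact_force: [-0.9, -0.3, -0.2]
opening: 0.349
finger_force: 0.4
```

```bash
python3 - <<'E'
from h import *
s=ctrl.get_state();print(s["time"],s["contact_force"],W2R(rack,s["eef_pos"]),s["eef_pos"])
q=ctrl.read_camera("top")
cv2.imwrite("pics/a4.png",cv2.resize(q["color"][200:400,240:460,::-1],None,fx=2.5,fy=2.5))
E
```

```text
8.25 [-0.92558483 -0.26587461 -0.2245073 ] [-0.06489207  0.04364853] [ 0.57705951 -0.16032958  0.03422551]
```

View pics/a4.png

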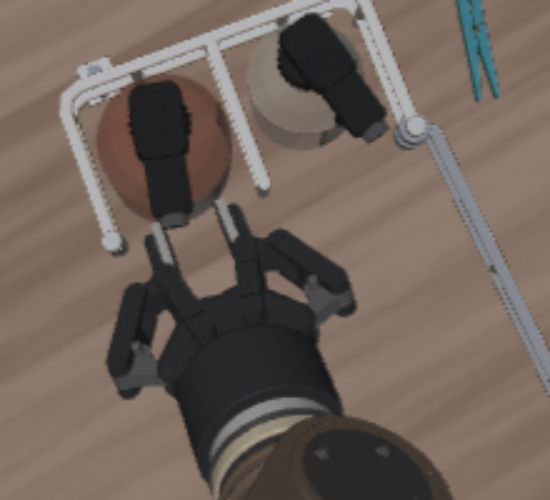

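The bottle is nearly in at crop pixel (165,148), with the fingers centred behind it and clear of the wires. I'll push on in small steps.

Scaled: 8 mm is 0.008, 6 mm is 0.006.

Call:
send_rows(rows="0 0 0 0.002 0 0.002 -0.3;0 0 0 0.004 0 0.004 -0.3;0 0 0 0.006 0 0.006 -0.3;0 0 0 0.008 0 0.008 -0.3;0 0 0 0.008 0 0.008 -0.3")

```text
time: 8.93
eef_pos: [0.5877, -0.1563, 0.0343]
tcp_rot: [0.908, 0.167, 0.377, -0.07]
contact_force: [-1.0, -0.7, -0.0]
opening: 0.348
finger_force: 0.6
```

```bash
python3 - <<'E'
from h import *
s=ctrl.get_state();print(s["time"],s["contact_force"],W2R(rack,s["eef_pos"]),s["finger_force"])
q=ctrl.read_camera("top")
lab=cv2.cvtColor(q["color"],cv2.COLOR_RGB2LAB)
m=((lab[...,0]<112)&(lab[...,1]>131))
for r in range(222,300,5):
    k=np.nonzero(m[r,265:345])[0]+265;print(r,k.min() if len(k) else 0,k.max() if len(k) else 0,end="; ")
for x in(-.01,-.003): print(x,proj(q,[*R2W(rack,(x,.044)),.1]))
E
```

```text
8.925 [-0.98992223 -0.74170302 -0.03206224] [-0.05354312  0.04365086] 0.6002945902946522
222 282 329; 227 288 319; 232 283 324; 237 281 326; 242 273 342; 247 276 344; 252 276 344; 257 277 329; 262 280 336; 267 278 327; 272 280 315; 277 290 334; 282 303 336; 287 294 294; 292 287 306; 297 291 330; -0.01 (np.float64(303.2160728951752), np.float64(254.63084066089613))
-0.003 (np.float64(301.3507851386513), np.float64(249.5949714254528))
```

Scaled: 1.4 mm is 0.0014, 0.7 mm is 0.0007.

Call:
send_rows(rows="0 0 0 0.0007 0 0.0007 -0.3;0 0 0 0.0014 0 0.0014 -0.3;0 0 0 0.0014 0 0.0014 -0.3")

```text
time: 9.35
eef_pos: [0.5893, -0.1557, 0.0342]
tcp_rot: [0.908, 0.167, 0.377, -0.069]
contact_force: [-1.6, -0.4, 0.7]
opening: 0.353
finger_force: 1.2
```

Scaled: 1.4 mm is 0.0014, 0.7 mm is 0.0007.

Call:
send_rows(rows="0 0 0 0.0007 0 0.0007 -0.3;0 0 0 0.0014 0 0.0014 -0.3;0 0 0 0.0014 0 0.0014 -0.3")

```text
time: 9.72
eef_pos: [0.5901, -0.1555, 0.0339]
tcp_rot: [0.909, 0.167, 0.376, -0.069]
contact_force: [-12.4, -4.2, 5.5]
opening: 0.352
finger_force: 5.7
```

The bottle is touching the back rail at 13 N, so it's fully in. I'll retreat and then move over to the gate's outer side.

Scaled: -200 mm is -0.2, -180 mm is -0.18.

Call:
send_rows(rows="0 0 0 -0.01 0 -0.01 -0.3;0 0 0 -0.03 0 -0.03 -0.3;0 0 0 -0.06 0 -0.06 -0.3;0 0 0 -0.09 0 -0.09 -0.3;0 0 0 -0.03 0 -0.15 -1;0 0 0 0 0 -0.18 -1;0 0 0 0.02 0 -0.2 -1;0 0 0 0.02 0 -0.2 -1")

```text
time: 10.72
eef_pos: [0.4731, -0.2017, 0.1934]
tcp_rot: [0.908, 0.169, 0.379, -0.067]
contact_force: [-0.5, -0.5, 0.2]
opening: -0.003
finger_force: 0.0
```

```bash
cat >> h.py <<'E'
def gp(th,psi,r,off,z):  # tip centre at radius r along the gate, off outside hinge line
    d=np.array([-np.sin(th),np.cos(th)]);n=np.array([-np.cos(th),-np.sin(th)])
    T=np.array([-.05,-.088])+r*d+off*n
    p=T-.016*np.array([np.cos(np.radians(psi)),np.sin(np.radians(psi))])
    return (*R2W(rack,p),z,20.9+psi,45)
E
python3 - <<'E'
from h import *
s=ctrl.get_state();print(s["eef_pos"],s["time"])
q=ctrl.read_camera("top")
f=[tuple(R2W(rack,(-.0025,.044)))]
cv2.imwrite("pics/a5.png",draw(q,rack,f,1.64)[150:420,220:640])
a=gp(1.64,50,.14,.065,.17);print(a);c=go(*a)
print("down");go(*gp(1.64,50,.14,.06,.044),c)
E
```

```text
[ 0.4730507  -0.20171004  0.19338132] 10.725
(np.float64(0.5329660585876133), np.float64(-0.4109573083637864), 0.17, 70.9, 45)
turn [ 35.5  -0.  -35.2] shift [-28.  218.    2.2]
down
turn [0. 0. 0.] shift [-86.6  -3.5  91.6]
```

View pics/a5.png

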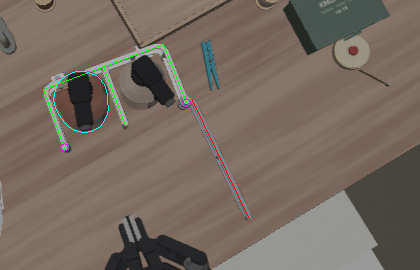

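The amber bottle is fully in and both bottles stand. The gate lies on the drawn 1.64 rad line, from crop pixel (185,102) to (249,218). Now I'll move over to its outer side.

Scaled: 218 mm is 0.218, 180 mm is 0.18, 35.5 degrees is 0.1972.

Call:
send_rows(rows="0.0389 0 -0.0389 -0.006 0.045 0 -1;0.0778 0 -0.0778 -0.012 0.09 0 -1;0.1167 0 -0.1167 -0.018 0.135 0.001 -1;0.1556 0 -0.1556 -0.023 0.18 0.002 -1;0.1972 0 -0.1956 -0.028 0.218 0.002 -1;0.1972 0 -0.1956 -0.028 0.218 0.002 -1;0.1972 0 -0.1956 -0.028 0.218 0.002 -1")

```text
time: 11.65
eef_pos: [0.5319, -0.4093, 0.1658]
tcp_rot: [0.753, 0.534, 0.312, -0.226]
contact_force: [-0.5, 1.1, -0.3]
opening: 0.0
finger_force: 0.0
```

```bash
python3 - <<'E'
from h import *
s=ctrl.get_state();print(s["eef_pos"],s["contact_force"])
c=go(*gp(1.64,50,.14,.06,.044))
print("sweep")
for th in (1.64,1.55,1.45,1.35,1.25,1.15,1.05,.95):
    go(*gp(th,50-(1.64-th)/1.64*25,.135,.031,.044),c)
E
```

```text
[ 0.53189685 -0.40934176  0.16577512] [-0.48731802  1.06084841 -0.31341974]
turn [-0.2 -0.3 -0.3] shift [-84.9  -1.1  87.3]
sweep
turn [0. 0. 0.] shift [ 17.2 -16.5  17.2]
turn [-1.  0.  1.] shift [ 22.4 -27.   22.4]
turn [-2.  0.  2.] shift [ 28.8 -37.9  28.8]
turn [-3.1  0.   3.1] shift [ 36.  -47.8  36. ]
turn [-4.2  0.   4.2] shift [ 43.8 -56.6  43.8]
turn [-5.3  0.   5.3] shift [ 52.1 -64.3  52.1]
turn [-6.4  0.   6.4] shift [ 61.  -70.8  61. ]
turn [-7.4  0.   7.4] shift [ 70.2 -76.   70.2]
```

Scaled: 87 mm is 0.087, -85 mm is -0.085.

Call:
send_rows(rows="0 0 0 -0.04 -0.001 0.042 -1;0 0 0 -0.07 -0.001 0.072 -1;0 0 0 -0.085 -0.001 0.087 -1;0 0 0 -0.085 -0.001 0.087 -1")

```text
time: 12.15
eef_pos: [0.5312, -0.4071, 0.0461]
tcp_rot: [0.753, 0.534, 0.312, -0.225]
contact_force: [0.1, 0.3, 0.3]
opening: -0.002
finger_force: 0.0
```

Scaled: -76 mm is -0.076, -71 mm is -0.071, -7 degrees is -0.0389.

Call:
send_rows(rows="0 0 0 0.017 -0.017 0.017 -1;-0.0056 0 0.0056 0.022 -0.027 0.022 -1;-0.0111 0 0.0111 0.029 -0.038 0.029 -1;-0.0167 0 0.0167 0.036 -0.048 0.036 -1;-0.0222 0 0.0222 0.044 -0.057 0.044 -1;-0.0278 0 0.0278 0.052 -0.064 0.052 -1;-0.0333 0 0.0333 0.061 -0.071 0.061 -1;-0.0389 0 0.0389 0.07 -0.076 0.07 -1")

```text
time: 13.15
eef_pos: [0.4935, -0.2912, 0.0499]
tcp_rot: [0.797, 0.468, 0.33, -0.193]
contact_force: [0.0, -0.3, -0.0]
opening: -0.002
finger_force: 0.4
```

```bash
python3 - <<'E'
from h import *
s=ctrl.get_state();print(s["eef_pos"],s["contact_force"],s["time"])
q=ctrl.read_camera("top");p=ctrl.read_camera("scene")
cv2.imwrite("pics/a6.png",np.vstack([q["color"][180:420,230:640,::-1],p["color"][150:390,200:610,::-1]]))
for th in (.85,.75,.65,.55,.45,.35,.25,.15):
    go(*gp(th,50-(1.64-th)/1.64*25,.135,.031,.044))
E
```

```text
[ 0.49352456 -0.29121499  0.04987464] [ 0.0118399  -0.29103514 -0.0373657 ] 13.15
turn [-1.6 -0.1  1.4] shift [ 6.  -7.9 12.9]
turn [-2.7 -0.1  2.5] shift [ 15.3 -12.7  22.2]
turn [-3.8 -0.1  3.6] shift [ 24.9 -16.2  31.8]
turn [-4.8 -0.1  4.7] shift [ 34.6 -18.4  41.6]
turn [-5.9 -0.1  5.8] shift [ 44.4 -19.2  51.4]
turn [-7.  -0.1  6.8] shift [ 54.2 -18.6  61.2]
turn [-8.1 -0.1  7.9] shift [ 63.9 -16.6  70.9]
turn [-9.2 -0.1  9. ] shift [ 73.4 -13.2  80.4]
```

View pics/a6.png

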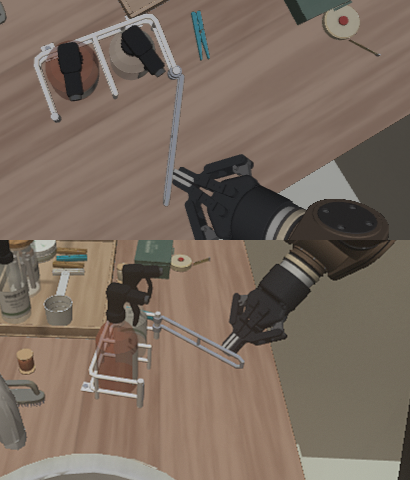

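The gate is swinging: it now points down the picture to crop pixel (167,203), with the fingertips on its outer side. I'll continue the sweep.

Scaled: 80 mm is 0.08, 73 mm is 0.073, -9 degrees is -0.05.

Call:
send_rows(rows="-0.0083 0 0.0083 0.006 -0.008 0.013 -1;-0.0139 0 0.0139 0.015 -0.013 0.022 -1;-0.0194 0 0.0194 0.025 -0.016 0.032 -1;-0.0278 0 0.0278 0.035 -0.018 0.042 -1;-0.0333 0 0.0333 0.044 -0.019 0.051 -1;-0.0389 0 0.0389 0.054 -0.019 0.061 -1;-0.0444 0 0.0444 0.064 -0.017 0.071 -1;-0.05 0 0.05 0.073 -0.013 0.08 -1")

```text
time: 14.25
eef_pos: [0.5339, -0.1881, 0.0423]
tcp_rot: [0.844, 0.376, 0.349, -0.158]
contact_force: [-1.4, 0.6, 2.8]
opening: 0.004
finger_force: 1.2
```

```bash
python3 - <<'E'
from h import *
s=ctrl.get_state();print(s["eef_pos"],s["contact_force"],s["time"])
q=ctrl.read_camera("top");p=ctrl.read_camera("scene")
cv2.imwrite("pics/a7.png",np.vstack([q["color"][180:420,230:580,::-1],p["color"][150:390,200:550,::-1]]))
for th,o in ((.1,.031),(.05,.031),(0,.031),(0,.029),(0,.027),(0,.025),(0,.023)):
    go(*gp(th,25,.135,o,.044))
E
```

```text
[ 0.53390424 -0.18809039  0.04230667] [-1.35796659  0.5538307   2.82100042] 14.25
turn [-1.9 -0.   1.5] shift [6.3 0.3 3.4]
turn [-1.9 -0.   1.5] shift [11.1  1.5  8.2]
turn [-1.9 -0.   1.5] shift [15.9  3.1 13. ]
turn [-1.9 -0.   1.5] shift [17.1  4.  14.2]
turn [-1.9 -0.   1.5] shift [18.4  4.9 15.5]
turn [-1.9 -0.   1.5] shift [19.6  5.8 16.7]
turn [-1.9 -0.   1.5] shift [20.9  6.7 18. ]
```

View pics/a7.png

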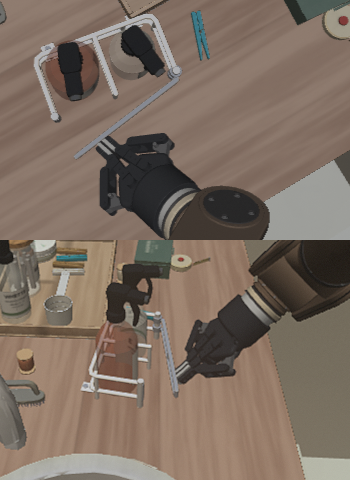

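The gate is about 0.25 rad from shut, with the fingertips on its outer face at crop pixel (105,147). I'll close it slowly while watching the force.

Scaled: 16 mm is 0.016, 1.5 mm is 0.0015, 1.5 degrees is 0.0083.

Call:
send_rows(rows="-0.0111 0 0.0083 0.004 0 0.002 -1;-0.0111 0 0.0083 0.006 0 0.004 -1;-0.0111 0 0.0083 0.0085 0.001 0.006 -1;-0.0111 0 0.0083 0.011 0.0015 0.008 -1;-0.0111 0 0.0083 0.0135 0.002 0.0105 -1;-0.0111 0 0.0083 0.016 0.003 0.013 -1;-0.0111 0 0.0083 0.016 0.003 0.013 -1")

```text
time: 15.22
eef_pos: [0.5498, -0.1758, 0.0447]
tcp_rot: [0.851, 0.36, 0.354, -0.148]
contact_force: [-0.1, 0.2, -0.6]
opening: 0.002
finger_force: 0.0
```

Scaled: 3 mm is 0.003, 2 mm is 0.002.

Call:
send_rows(rows="0 0 0 0.001 0.0005 0.001 -1;0 0 0 0.002 0.001 0.002 -1;0 0 0 0.003 0.0015 0.003 -1;0 0 0 0.003 0.0015 0.003 -1")

```text
time: 15.72
eef_pos: [0.5537, -0.1739, 0.0447]
tcp_rot: [0.851, 0.36, 0.353, -0.148]
contact_force: [0.3, 0.3, -0.1]
opening: 0.002
finger_force: 0.3
```

```bash
cat >> h.py <<'E'
def gatefit(q):
    # gate upper wire: brightest wire-like line; score mean brightness along projected outer wire for angles
    g=cv2.cvtColor(q["color"],cv2.COLOR_RGB2LAB).astype(float);sc=[]
    for th in np.arange(-.02,.5,.01):
        d=np.array([-np.sin(th),np.cos(th)]);n=np.array([-np.cos(th),-np.sin(th)])*.01;v=[]
        for r in np.arange(.03,.172,.004):
            u=proj(q,[*R2W(rack,np.array([-.05,-.088])+n+r*d),.052]);x=g[int(round(u[1])),int(round(u[0]))]
            v.append(abs(x[1]-128)+abs(x[2]-128))
        sc.append((np.mean(np.array(v)<9),round(th,2)))
    return sorted(sc,reverse=True)[:4]
E
python3 - <<'E'
from h import *
s=ctrl.get_state();print(s["eef_pos"],W2R(rack,s["eef_pos"]),s["contact_force"],s["time"])
print(gatefit(ctrl.read_camera("top")))
E
```

```text
[ 0.55366816 -0.17394735  0.04473033] [-0.09160159  0.03926668] [ 0.31930242  0.31204618 -0.08125547] 15.725
[(np.float64(1.0), np.float64(0.13)), (np.float64(1.0), np.float64(0.12)), (np.float64(1.0), np.float64(0.11)), (np.float64(1.0), np.float64(0.1))]
```

Scaled: 7.8 mm is 0.0078, 6.5 mm is 0.0065.

Call:
send_rows(rows="0 0 0 0.0013 0.0008 0.0013 -1;0 0 0 0.0026 0.0017 0.0026 -1;0 0 0 0.0039 0.0025 0.0039 -1;0 0 0 0.0052 0.0034 0.0052 -1;0 0 0 0.0065 0.0042 0.0065 -1;0 0 0 0.0078 0.005 0.0078 -1;0 0 0 0.0078 0.005 0.0078 -1")

```text
time: 16.65
eef_pos: [0.5651, -0.1696, 0.0448]
tcp_rot: [0.851, 0.36, 0.353, -0.148]
contact_force: [-0.4, -0.6, 0.2]
opening: 0.002
finger_force: 0.3
```

Scaled: 1.3 mm is 0.0013, 0.8 mm is 0.0008.

Call:
send_rows(rows="0 0 0 0.0007 0.0004 0.0007 -1;0 0 0 0.0013 0.0008 0.0013 -1;0 0 0 0.0013 0.0008 0.0013 -1")

```text
time: 17.02
eef_pos: [0.5668, -0.1689, 0.0448]
tcp_rot: [0.851, 0.36, 0.353, -0.148]
contact_force: [-0.5, 0.5, 0.0]
opening: 0.003
finger_force: 0.4
```

```bash
python3 - <<'E'
from h import *
s=ctrl.get_state();print(s["eef_pos"],W2R(rack,s["eef_pos"]),s["contact_force"],s["time"])
print(gatefit(ctrl.read_camera("top")))
E
```

```text
[ 0.56680133 -0.16887859  0.04475996] [-0.07752431  0.03931929] [-0.5367525   0.47169586  0.04278475] 17.025
[(np.float64(1.0), np.float64(0.02)), (np.float64(1.0), np.float64(0.01)), (np.float64(1.0), np.float64(0.0)), (np.float64(1.0), np.float64(-0.01))]
```

Nearly shut; a little more, up to the stop.

Scaled: 1.3 mm is 0.0013, 0.8 mm is 0.0008.

Call:
send_rows(rows="0 0 0 0.0007 0.0004 0.0007 -1;0 0 0 0.0013 0.0008 0.0013 -1;0 0 0 0.0013 0.0008 0.0013 -1")

```text
time: 17.45
eef_pos: [0.5684, -0.1681, 0.0446]
tcp_rot: [0.851, 0.36, 0.353, -0.148]
contact_force: [-2.9, 0.0, 0.2]
opening: 0.001
finger_force: 1.3
```

Scaled: 0.9 mm is 0.0009, 0.6 mm is 0.0006.

Call:
send_rows(rows="0 0 0 0.0006 0.0004 0.0006 -1;0 0 0 0.0009 0.0006 0.0009 -1;0 0 0 0.0009 0.0006 0.0009 -1")

```text
time: 17.82
eef_pos: [0.5689, -0.1679, 0.0443]
tcp_rot: [0.851, 0.36, 0.353, -0.148]
contact_force: [-8.1, -3.5, 3.7]
opening: -0.0
finger_force: 4.3
```

At the stop: the force rises to 9 N. I'll retreat.

Scaled: -190 mm is -0.19, -170 mm is -0.17.

Call:
send_rows(rows="0 0 0 -0.006 -0.004 -0.006 -1;0 0 0 -0.02 -0.008 -0.02 -1;0 0 0 -0.045 -0.01 -0.045 -1;0 0 0 -0.06 -0.01 -0.08 -1;0 0 0 -0.04 -0.01 -0.13 -1;0 0 0 -0.03 -0.01 -0.17 -1;0 0 0 -0.03 -0.01 -0.19 -1;0 0 0 -0.03 -0.01 -0.19 -1")

```text
time: 18.82
eef_pos: [0.4539, -0.273, 0.1583]
tcp_rot: [0.851, 0.359, 0.354, -0.146]
contact_force: [0.2, -0.1, 0.1]
opening: 0.001
finger_force: 0.0
```

```bash
python3 - <<'E'
from h import *
s=ctrl.get_state();print(s["eef_pos"],s["contact_force"],s["time"])
q=ctrl.read_camera("top");p=ctrl.read_camera("scene")
print("gate",gatefit(q))
lab=cv2.cvtColor(q["color"],cv2.COLOR_RGB2LAB);m=((lab[...,0]<112)&(lab[...,1]>131))
for r in range(226,282,5):
    k=np.nonzero(m[r,265:345])[0]+265;print(r,k.min() if len(k) else 0,k.max() if len(k) else 0,end="; ")
for x in(-.01,-.003): print(x,proj(q,[*R2W(rack,(x,.044)),.1]))
for t in("amber_spray","clear_spray","brush_1","rust_reel","blue_peg"):
  print(t,[[(w(k,r["position"]).round(3).tolist(),round(r["p"],2)) for r in ctrl.look_for(k,t)[:1]] for k in(q,p)])
E
```

```text
[ 0.45389221 -0.27297345  0.15826324] [ 0.19447929 -0.11949777  0.07196683] 18.825
gate [(np.float64(1.0), np.float64(0.01)), (np.float64(1.0), np.float64(0.0)), (np.float64(1.0), np.float64(-0.01)), (np.float64(1.0), np.float64(-0.02))]
226 285 319; 231 285 324; 236 284 326; 241 274 328; 246 275 341; 251 275 344; 256 274 344; 261 276 344; 266 265 337; 271 284 330; 276 290 342; 281 283 339; -0.01 (np.float64(303.2160728951752), np.float64(254.63084066089613))
-0.003 (np.float64(301.3507851386513), np.float64(249.5949714254528))
amber_spray [[([0.628, -0.142, 0.129], 0.58)], [([0.628, -0.124, 0.115], 0.59)]]
clear_spray [[([0.645, -0.215, 0.147], 0.58)], [([0.641, -0.209, 0.168], 0.56)]]
brush_1 [[], [([0.738, -0.014, 0.021], 0.86)]]
rust_reel [[([0.797, -0.079, 0.034], 0.63)], [([0.789, -0.072, 0.026], 0.58)]]
blue_peg [[([0.705, -0.316, 0.014], 0.72)], []]
```

The gate is shut, both bottles are in their bays, the bystanders haven't moved and the arm is clear. I'll hand it in.

```bash
python3 -c "
from plant import ctrl
print(ctrl.sign_off())"
```

```text
the job is handed in; nothing more can be done
None
```

The job is handed in with no verdict shown yet: the amber bottle is pushed fully into the left bay, the gate measures shut (about 0 rad), the clear bottle still stands in its bay, the brush, reel and peg are where they were, and the arm is clear.

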